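# Put the willow cleaves away in the tool block

### The job

Put the three finned wooden cleaves away in the dark tool block, one after another: first the small one in the pocket with one brass dot, then the middle-sized one in the pocket with two dots, and last the large one in the pocket with three dots. Each must stand upright on the floor of its pocket and be let go before the next is placed. Leave the smooth cone-shaped fid, the twine reel and the half-woven basket where they are.

Things in the scene. Friction and masses are not known exactly. Their poses are not given: they have to be found in the camera images.
- small_cleave_mid (a point): The centre, half-way up, of the small cleave: a pale turned-boxwood hand tool for splitting willow, standing upright on its flat foot. A straight round barrel of 26 mm diameter from the foot to 44 mm up, with a thin dark line round it, then a narrower head with three upright radial fins; 76 mm tall in all, so this point is 38 mm above its foot. z points up to the finned head; it is round, so its yaw does not matter.
- middle_cleave_mid (a point): The centre, half-way up, of the middle-sized cleave: a pale turned-boxwood hand tool for splitting willow, standing upright on its flat foot. A straight round barrel of 36 mm diameter from the foot to 54 mm up, with a thin dark line round it, then a narrower head with three upright radial fins; 86 mm tall in all, so this point is 43 mm above its foot. z points up to the finned head; it is round, so its yaw does not matter.
- large_cleave_mid (a point): The centre, half-way up, of the large cleave: a pale turned-boxwood hand tool for splitting willow, standing upright on its flat foot. A straight round barrel of 46 mm diameter from the foot to 66 mm up, with a thin dark line round it, then a narrower head with three upright radial fins; 98 mm tall in all, so this point is 49 mm above its foot. z points up to the finned head; it is round, so its yaw does not matter.
- block: The tool block: a dark wooden slab fixed to the bench, 270 mm long, 110 mm wide, 22 mm high, with three equal round pockets in a row 90 mm apart. Brass dots (10 mm) let into the top beside each pocket number them: one, two or three dots. Origin: centre of the underside; y runs along its length towards the end with pocket 1, x across it towards the dots, z up.
- pocket1 (a point): Centre of the floor of pocket 1 of the block, marked by one brass dot beside it. Round, 64 mm across, 14 mm deep: the floor is 8 mm above the bench, the rim 22 mm. z up; y runs along the row from pocket 3 towards pocket 1; x points to the side with the brass dots.
- pocket2 (a point): Centre of the floor of pocket 2 of the block, marked by two brass dots beside it. Round, 64 mm across, 14 mm deep: the floor is 8 mm above the bench, the rim 22 mm. z up; y runs along the row from pocket 3 towards pocket 1; x points to the side with the brass dots.
- pocket3 (a point): Centre of the floor of pocket 3 of the block, marked by three brass dots beside it. Round, 64 mm across, 14 mm deep: the floor is 8 mm above the bench, the rim 22 mm. z up; y runs along the row from pocket 3 towards pocket 1; x points to the side with the brass dots.
- fid_mid (a point): Bystander, loose: centre, half-way up, of a fid, a smooth pale wooden cone standing point up among the cleaves, 40 mm across the foot, 92 mm tall, no fins.
- reel_mid (a point): Bystander, loose: centre of a wooden reel of grey twine standing on its flange, 64 mm across, 56 mm tall.
- basket_mid (a point): Bystander, loose: centre of a half-woven round willow basket, 170 mm across the rim, 60 mm high; its free stake ends fan out to about 105 mm from the axis, 170 mm above the bench at most (only seen, they do not touch anything).
Not all that is in view belongs to the job. What is shaped like the part that bears large_cleave_mid but purple is not meant.

How it is judged (in metres and radians):
On the way, in this order (a step that is already met when the one before it is completed fails the run):
1. the small cleave stands upright in pocket 1, let go (horizontal distance between small_cleave_mid and pocket1 below 0.022 m and z of small_cleave_mid in the frame of pocket1 below 0.044 m and angle between small_cleave_mid's own z axis and vertical below 0.17 rad and contact force between small_cleave and the fingers below 0.3 N and linear speed of small_cleave below 0.03 m/s), for 0.2 s.
2. the middle cleave stands upright in pocket 2, let go, the earlier ones still in place (horizontal distance between small_cleave_mid and pocket1 below 0.022 m and z of small_cleave_mid in the frame of pocket1 below 0.044 m and angle between each of small_cleave_mid, middle_cleave_mid's own z axis and vertical below 0.17 rad and horizontal distance between middle_cleave_mid and pocket2 below 0.022 m and z of middle_cleave_mid in the frame of pocket2 below 0.049 m and contact force between middle_cleave and the fingers below 0.3 N and linear speed of middle_cleave below 0.03 m/s), for 0.2 s.
3. the large cleave stands upright in pocket 3, let go, the earlier ones still in place (horizontal distance between small_cleave_mid and pocket1 below 0.022 m and z of small_cleave_mid in the frame of pocket1 below 0.044 m and angle between each of small_cleave_mid, middle_cleave_mid, large_cleave_mid's own z axis and vertical below 0.17 rad and horizontal distance between middle_cleave_mid and pocket2 below 0.022 m and z of middle_cleave_mid in the frame of pocket2 below 0.049 m and horizontal distance between large_cleave_mid and pocket3 below 0.022 m and z of large_cleave_mid in the frame of pocket3 below 0.055 m and contact force between large_cleave and the fingers below 0.3 N and linear speed of large_cleave below 0.03 m/s), for 0.2 s.
At the end, for the whole second after the job is handed in: The small cleave stands in pocket 1, the middle-sized in pocket 2 and the large in pocket 3: each centre within 22 mm (horizontally) of its pocket's centre, its foot within 6 mm of the pocket floor, upright within about 10 degrees, released and at rest (all of step 3 and contact force between each of small_cleave, middle_cleave and the fingers below 0.3 N and linear speed of each of small_cleave, middle_cleave below 0.03 m/s); the robot touches nothing.
It fails at once if the fid is shifted by more than 30 mm or knocked over (distance of fid_mid from where it was at the start of the episode above 0.03 m or angle between fid_mid's own z axis and vertical above 0.6 rad).
It fails at once if the reel is shifted by more than 30 mm or knocked over (distance of reel_mid from where it was at the start of the episode above 0.03 m or angle between reel_mid's own z axis and vertical above 0.6 rad).
It fails at once if the basket is shifted by more than 30 mm or knocked over (distance of basket_mid from where it was at the start of the episode above 0.03 m or angle between basket_mid's own z axis and vertical above 0.6 rad).
It also fails if it takes over 72 s, if anything falls off the work surface, if the arm or the gripper's body presses on something with over 40 N, if the wrist force passes 120 N, or if a joint passes its speed limit or range.

### The arm

A 6-joint arm with a two-finger parallel gripper is mounted at the origin on the work surface. World frame = base frame: x ahead of the robot, y to its left, z up, the work surface at z = 0. Lengths are in m, angles in degrees, forces in N, time in s.
With the tool pointing down it reaches from about 0.325 to 0.775 m from the base axis. Payload 5.5 kg.
Tool frame: the origin (TCP) lies midway between the tips of the shut fingers; the grasp point (between the pads) lies 19 mm behind it; z points along the fingers, y is the direction in which the jaws open and shut (so a half turn about z gives the same grasp; the last joint's range is limited). The gripper opens to 88 mm and grips with 3 to 60 N. Pads are 20 mm wide; open, the fingers measure 115 mm over their backs; the gripper's body (75 mm by 178 mm) begins 61 mm behind the grasp point.
Start: joints at [70.147, 5.22, 70.514, -0, 104.267, -3.249], TCP at [0.171, 0.575, 0.223] pointing down, gripper open.
Joint ranges: [-164.24, 164.24], [-49.07, 125.15], [9.68, 141.18], [-86.29, 266.29], [3.28, 154.24], [-151.56, 151.56]. Speed limits (degrees/s): [147.25, 147.25, 172.46, 180, 180, 180].

### API

Orientations are given as [roll, pitch, yaw] about the fixed x, y, z axes, in that order (R = Rz(yaw) Ry(pitch) Rx(roll)).
In Python, from plant import bot, optics, workorder gives the robot as it stands.
- The arm moves only by the tool drive_tool, never from a script. Its argument "steps" is text: rows parted by semicolons, each of 5 numbers parted by spaces: the shift along the tool's x, y, z in mm, then the turn about the tool's z in rad, then the opening, from 0 (shut) to 1 (fully open). A call has 1 to 20 rows; each row is the pose to reach, as a shift and turn from the pose commanded when the call began, along the tool's axes at that moment; what a row does not reach only later rows make up. A row lasts 1/10 s, in which the tool goes at most 50 mm and 8.59 degrees, less where a joint would pass 70% of its speed; a pose out of reach is approached as far as the arm can. A call with a gripper value outside its range is refused whole. The fingers move at their own pace and stop on an object; "newtons" is the grip in N (left out, the last holds). Time passes only in rows, so rows that repeat a pose let the fingers close. It gives the time, the measured TCP pose, the force and the opening at its end, in the units of the state.
- bot.get_obs(): the state, without advancing time (a new reading comes with each control period).
- optics.read_camera(name): name is "scene" or "top" or "wrist"; returns (picture, depth): 480x640x3 uint8, blue, green, red; 480x640 float32, m along the optical axis (not along the pixel's ray), 0 where there is no reading.
- optics.camera_params(name): a dict with "fx", "fy", "cx", "cy" (pixels), "rvec" (rotation vector, rad) and "tvec" (3), from world to camera coordinates, as OpenCV has them; the wrist camera has in their place "mount" (4x4, takes a point from camera to tool coordinates, whose origin is the TCP and whose axes are the flange's). Camera axes: x right, y down, z forward; pixel columns grow to the right and rows downward; lengths in m; the calibration is good to about 2 mm. A picture is of the moment at which its call begins: read the wrist's pose just before it. camera_params takes no time and is no camera call.
- workorder.sign_off(): hands the job in, once; it reports no verdict.
The state is a dict: "t": time; "qpos": joint angles; "qd": joint speeds; "joint_torque": joint torques, N m; "ee_pos": TCP position; "tcp_rot": TCP orientation; "contact_force": force on the tool from outside, world axes, zero at the start; "moment": the same for the moment, N m; "opening": finger opening in m.
Only numpy, scipy, OpenCV 4.12 (cv2) and the standard library are available. Lean on these libraries where they do the work, as an engineer would, in place of code of your own. Each camera call takes 0.05 s, during which the arm holds its last target.

## Working session

There is one attempt and no reset: what is moved stays moved. The work goes in short steps, Python scripts to look and compute and a tool call to move; the robot and the scene stay as the last step left them, time stands still between calls to the robot, and variables do not carry over. Pictures are saved under pics/ and viewed, and the job is handed in when it is done.

Besides the shell and the picture viewer there is one more tool, called after "Call:" in YAML: its name, and indented under it one key for each argument. drive_tool: Moves the arm, as the interface text tells. Its arguments: {"type":"object","properties":{"steps":{"type":"string"},"newtons":{"type":"number"}},"required":["steps"]}

```bash
mkdir -p pics; ls; python3 - <<'E'
from plant import bot, optics, workorder
import cv2,numpy as np
print(bot.get_obs())
for n in("scene","top"):
    p,d=optics.read_camera(n); cv2.imwrite(f"pics/{n}0.png",p); np.save(f"pics/{n}0.npy",d); print(n,optics.camera_params(n))
print(optics.camera_params("wrist"))
E
```

```text
pics
{'t': 0.0, 'qpos': array([ 7.01483561e+01,  5.26281061e+00,  7.05825578e+01, -7.55122126e-04,
        1.04265314e+02, -3.24726483e+00]), 'qd': array([ 0.02296902, -0.10607229,  0.09565923, -0.05947548, -0.08258988,
        0.05918526]), 'joint_torque': array([-2.99924686e-03, -4.46434164e+01, -4.06451190e+01,  6.96248584e-02,
        2.91727111e-02, -1.74342808e-04]), 'ee_pos': array([0.17134863, 0.5747053 , 0.2215033 ]), 'tcp_rot': array([-1.79889454e+02, -5.53859550e-03,  1.63395430e+02]), 'contact_force': array([-0.66517104,  0.05330522, -0.27724007]), 'moment': array([-0.01235178, -0.02017146,  0.03581221]), 'opening': 0.08778582612390776}
scene {'fx': 501.1469320204707, 'fy': 501.1469320204707, 'cx': 315.0536438756505, 'cy': 243.83577759680185, 'rvec': array([ 2.21289122,  0.92808885, -0.40368599]), 'tvec': array([-0.38454035, -0.31067053,  1.3750679 ])}
top {'fx': 552.9021410037609, 'fy': 552.9021410037609, 'cx': 323.42130167606786, 'cy': 244.84284519844633, 'rvec': array([ 2.09283227, -2.14602742,  0.16959426]), 'tvec': array([-0.07833485,  0.63022548,  1.21219113])}
{'fx': 340.52802765303267, 'fy': 340.52802765303267, 'cx': 320.94869403638097, 'cy': 237.50956665416226, 'mount': array([[-1.34531715e-03, -9.54223480e-01, -2.99091523e-01,
         8.27463808e-02],
       [ 9.99999094e-01, -1.29527793e-03, -3.65544689e-04,
         9.28649137e-04],
       [-3.85953241e-05, -2.99091744e-01,  9.54224359e-01,
        -1.62246254e-01],
       [ 0.00000000e+00,  0.00000000e+00,  0.00000000e+00,
         1.00000000e+00]])}
```

View pics/scene0.png

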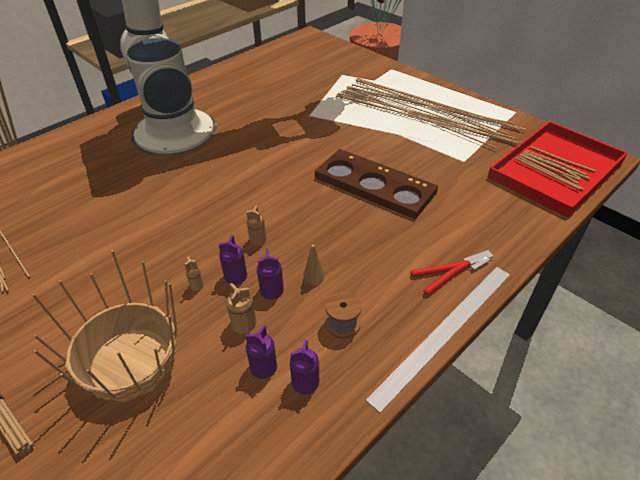

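View pics/top0.png

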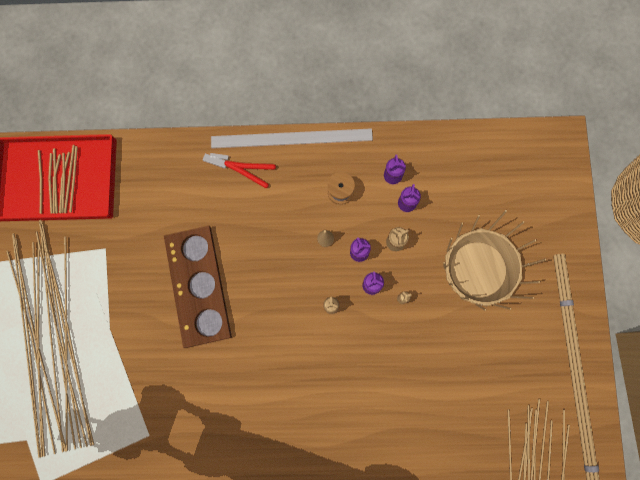

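```bash
cat > h.py <<'E'
import cv2,numpy as np
from plant import optics
from scipy.spatial.transform import Rotation as Ro
def cam(n,obs=None):
    c=optics.camera_params(n); K=np.array([[c['fx'],0,c['cx']],[0,c['fy'],c['cy']],[0,0,1]])
    if 'mount' in c:
        T=np.eye(4);T[:3,:3]=Ro.from_euler('xyz',obs['tcp_rot'],degrees=True).as_matrix();T[:3,3]=obs['ee_pos']
        M=T@c['mount']; return K,M[:3,:3],M[:3,3]
    R=cv2.Rodrigues(c['rvec'])[0]; return K,R.T,-R.T@c['tvec']
def cloud(n,d,obs=None):
    K,R,t=cam(n,obs); v,u=np.mgrid[0:480,0:640]
    r=np.stack([(u-K[0,2])/K[0,0],(v-K[1,2])/K[1,1],np.ones_like(u)],-1)*d[...,None]
    return r@R.T+t
def ray(n,uv,z,obs=None):
    K,R,t=cam(n,obs); r=R@np.array([(uv[0]-K[0,2])/K[0,0],(uv[1]-K[1,2])/K[1,1],1.]); return t+r*(z-t[2])/r[2]
def proj(n,p,obs=None):
    K,R,t=cam(n,obs); q=K@(R.T@(np.array(p)-t)); return q[:2]/q[2]
E
python3 - <<'E'
from h import *
for n in("scene","top"):
    print(n,cam(n)[2],proj(n,[.171,.575,.22]),proj(n,[0,0,0]))
d=np.load("pics/top0.npy"); P=cloud("top",d)
img=cv2.imread("pics/top0.png")
print("table z",np.median(P[380:400,300:400,2]))
m=((P[...,2]>0.02)&(P[...,2]<0.3)).astype(np.uint8)
m[:120]=0
k,l,s,c=cv2.connectedComponentsWithStats(m)
for i in range(1,k):
    if s[i,4]>25:
        Q=P[l==i]; zt=Q[:,2].max(); hi=Q[Q[:,2]>zt-.015]
        print(c[i].round(0),s[i,:5],"zmax",zt.round(3),"xy",Q[:,:2].mean(0).round(3),"top xy",hi.mean(0).round(3),img[l==i].mean(0).astype(int))
E
```

```text
scene [ 1.12973698 -0.54061686  0.75274626] [366.18840035   5.56064608] [174.90695278 130.61112696]
top [ 0.40296691 -0.11489225  1.30274529] [-29.84302044 478.86999639] [287.69137047 532.30000219]
table z 0.0005660499848325617
[ 70. 173.] [   0  134  114   86 1052] zmax 0.039 xy [0.826 0.515] top xy [0.825 0.515 0.03 ] [ 29  37 171]
[395. 169.] [384 155  22  27 412] zmax 0.103 xy [ 0.8   -0.263] top xy [ 0.805 -0.266  0.095] [120  50 103]
[341. 185.] [327 172  28  28 582] zmax 0.063 xy [ 0.769 -0.137] top xy [ 0.769 -0.137  0.056] [ 63 110 156]
[409. 197.] [399 184  22  26 408] zmax 0.103 xy [ 0.731 -0.294] top xy [ 0.736 -0.297  0.095] [122  52 106]
[491. 263.] [ 443  210  104  100 2344] zmax 0.175 xy [ 0.576 -0.471] top xy [ 0.577 -0.447  0.17 ] [ 83 121 152]
[194. 287.] [ 164  225   67  123 3192] zmax 0.033 xy [0.543 0.211] top xy [0.543 0.211 0.023] [ 43  70 112]
[397. 238.] [387 227  22  23 386] zmax 0.102 xy [ 0.637 -0.262] top xy [ 0.641 -0.264  0.095] [ 85 124 155]
[325. 237.] [318 230  16  15 179] zmax 0.094 xy [ 0.648 -0.099] top xy [ 0.652 -0.098  0.087] [ 67  99 126]
[360. 249.] [350 237  21  24 375] zmax 0.104 xy [ 0.614 -0.176] top xy [ 0.618 -0.178  0.096] [125  54 109]
[578. 369.] [ 557  253   42  227 1722] zmax 0.037 xy [ 0.338 -0.655] top xy [ 0.335 -0.655  0.025] [ 98 138 168]
[373. 282.] [363 271  21  23 367] zmax 0.102 xy [ 0.537 -0.203] top xy [ 0.539 -0.204  0.096] [128  55 111]
[404. 297.] [398 291  14  12 119] zmax 0.079 xy [ 0.505 -0.272] top xy [ 0.506 -0.274  0.073] [ 88 128 160]
[331. 304.] [323 297  17  16 208] zmax 0.09 xy [ 0.491 -0.108] top xy [ 0.491 -0.108  0.084] [ 86 125 157]
```

```bash
python3 - <<'E'
from h import *
img=cv2.imread("pics/top0.png"); hsv=cv2.cvtColor(img,cv2.COLOR_BGR2HSV)
roi=np.zeros((480,640),np.uint8); roi[225:350,160:235]=1
m=((hsv[...,1]<70)&(hsv[...,2]>60)).astype(np.uint8)*roi
k,l,s,c=cv2.connectedComponentsWithStats(m)
for i in range(1,k):
    if s[i,4]>60: print("pocket",c[i].round(1),s[i,2:5],ray("top",c[i],.008).round(4),ray("top",c[i],.022).round(4))
m=((hsv[...,1]>110)&(hsv[...,2]>130)).astype(np.uint8)*roi
k,l,s,c=cv2.connectedComponentsWithStats(m)
for i in range(1,k):
    if s[i,4]>3: print("dot",c[i].round(1),s[i,4],ray("top",c[i],.022).round(3))
d=np.load("pics/top0.npy"); P=cloud("top",d);print("depth",P[248,195],P[285,202],P[322,209])
# scene check
d=np.load("pics/scene0.npy"); Q=cloud("scene",d)
for nm,x,y,r in(("small",.506,-.274,13),("mid",.491,-.108,18),("large",.641,-.264,23),("fid",.65,-.098,20)):
    s=Q[(np.hypot(Q[...,0]-x,Q[...,1]-y)<.045)&(Q[...,2]>.01)]
    b=s[s[:,2]<{13:.044,18:.054,23:.066,20:.03}[r]]
    # circle fit of barrel with known radius
    from scipy.optimize import least_squares
    f=least_squares(lambda p:np.hypot(b[:,0]-p[0],b[:,1]-p[1])-r/1000,[x,y],loss='soft_l1',f_scale=.002)
    print(nm,len(b),s[:,2].max().round(3),f.x.round(4),np.sqrt(np.mean(f.fun**2)).round(4))
E
```

```text
pocket [195.1 247.9] [ 25  25 497] [0.6375 0.2133 0.008 ] [0.6349 0.2098 0.022 ]
pocket [202.  284.7] [ 25  27 522] [0.5487 0.1954 0.008 ] [0.5471 0.1921 0.022 ]
pocket [208.9 322.4] [ 26  27 539] [0.4601 0.1778 0.008 ] [0.4595 0.1747 0.022 ]
dot [176.7 302. ] 2230 [0.508 0.251 0.022]
dot [227.7 258.4] 1028 [0.608 0.132 0.022]
dot [171.5 244.5] 20 [0.645 0.266 0.022]
dot [172.8 251.7] 22 [0.627 0.263 0.022]
dot [174. 259.] 21 [0.61  0.259 0.022]
dot [178.8 285.2] 22 [0.547 0.246 0.022]
dot [180.  292.5] 24 [0.53  0.243 0.022]
dot [185.9 327.1] 22 [0.45  0.228 0.022]
depth [0.63758001 0.21409489 0.00612436] [0.54828576 0.19583724 0.00623792] [0.46114047 0.17792058 0.00680263]
small 167 0.078 [ 0.5056 -0.2768] 0.001
mid 272 0.088 [ 0.491  -0.1093] 0.0011
large 502 0.1 [ 0.6405 -0.2666] 0.0008
fid 170 0.096 [ 0.6511 -0.0982] 0.0015
```

```bash
cat > plan.py <<'E'
import sys
from h import *
from plant import bot
o=bot.get_obs(); R=Ro.from_euler('xyz',o['tcp_rot'],degrees=True).as_matrix()
print("t",round(o['t'],2),"pos",o['ee_pos'].round(4),"rot",o['tcp_rot'].round(2),"open",round(o['opening'],4),"F",o['contact_force'].round(1),"q",o['qpos'].round(0))
for a in sys.argv[1:]:
    x,y,z,yaw=map(float,a.split(','))
    s=R.T@(np.array([x,y,z])-o['ee_pos'])*1000
    dy=(yaw-o['tcp_rot'][2]+180)%360-180
    print(a,"shift",s.round(1),"turn",round(-np.radians(dy),3),"dist",np.linalg.norm(s).round())
E
python3 plan.py .506,-.276,.20,65
```

```text
t 0.1 pos [0.1714 0.5747 0.2216] rot [-1.799e+02 -1.000e-02  1.634e+02] open 0.0877 F [0.  0.2 0.3] q [ 70.   5.  71.   0. 104.  -3.]
.506,-.276,.20,65 shift [-563.8 -719.6   22.8] turn 1.717 dist 914.0
```

Call:
drive_tool:
  steps: "-564 -720 22 1.717 1;-564 -720 22 1.717 1;-564 -720 22 1.717 1;-564 -720 22 1.717 1;-564 -720 22 1.717 1;-564 -720 22 1.717 1;-564 -720 22 1.717 1;-564 -720 22 1.717 1;-564 -720 22 1.717 1;-564 -720 22 1.717 1;-564 -720 22 1.717 1;-564 -720 22 1.717 1;-564 -720 22 1.717 1;-564 -720 22 1.717 1;-564 -720 22 1.717 1;-564 -720 22 1.717 1;-564 -720 22 1.717 1;-564 -720 22 1.717 1;-564 -720 22 1.717 1;-564 -720 22 1.717 1"
  newtons: 20

```text
t: 2.1
ee_pos: [0.5059, -0.2781, 0.1986]
tcp_rot: [-179.8, -0.0, 64.9]
contact_force: [0.1, 0.8, 0.3]
opening: 0.088
```

```bash
python3 plan.py .506,-.276,.20,65 .506,-.276,.02,65; python3 - <<'E'
from h import *
from plant import bot
o=bot.get_obs(); p,d=optics.read_camera("wrist"); q=proj("wrist",[.506,-.276,.076],o); print(q)
cv2.imwrite("pics/w1.png",p)
E
```

```text
t 2.1 pos [ 0.5059 -0.2781  0.1986] rot [-1.7981e+02 -1.0000e-02  6.4850e+01] open 0.088 F [0.1 0.8 0.3] q [-32.   2.  77.  -0. 102.  -7.]
.506,-.276,.20,65 shift [ 1.9 -0.8 -1.4] turn -0.003 dist 3.0
.506,-.276,.02,65 shift [  1.9  -0.2 178.6] turn -0.003 dist 179.0
[320.98691646 228.98148861]
```

View pics/w1.png

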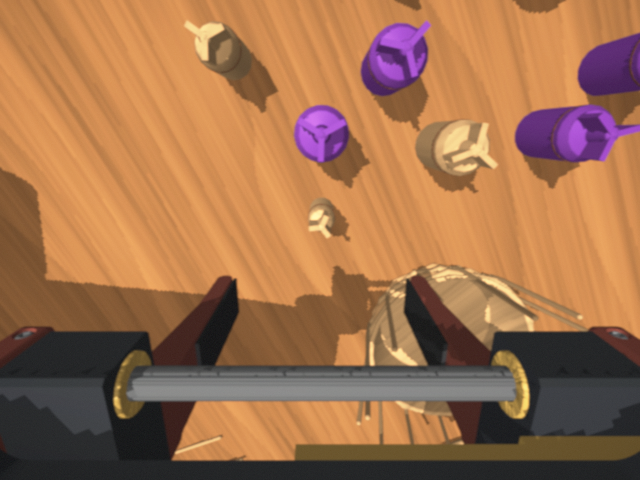

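The picture shows the small cleave at (320, 220), where my projection put it at (321, 229). That is centred between the jaws, so I'll descend.

Call:
drive_tool:
  steps: "3 0 45 0 1;3 0 90 0 1;3 0 130 0 1;3 0 165 0 1;3 0 178 0 1;3 0 178 0 1;3 0 178 0 0.1;3 0 178 0 0.1;3 0 178 0 0.1;3 0 178 0 0.1;3 0 178 0 0.1;3 0 178 0 0.1;3 0 178 0 0.1"
  newtons: 20

```text
t: 3.45
ee_pos: [0.5074, -0.2735, 0.0226]
tcp_rot: [-180.0, -0.0, 65.0]
contact_force: [0.0, -0.1, -0.3]
opening: 0.0355
```

```bash
python3 plan.py .506,-.276,.20,65
```

```text
t 3.45 pos [ 0.5074 -0.2735  0.0226] rot [-179.99   -0.     65.01] open 0.0355 F [ 0.  -0.1 -0.3] q [-32.   5.  91.   0.  84.  -7.]
.506,-.276,.20,65 shift [  -2.9   -0.2 -177.4] turn 0.0 dist 177.0
```

Still closing; a few more rows, then lift.

Call:
drive_tool:
  steps: "0 0 0 0 0.1;0 0 0 0 0.1;0 0 0 0 0.1;0 0 0 0 0.1;0 0 0 0 0.1"

```text
t: 3.95
ee_pos: [0.5074, -0.2734, 0.0225]
tcp_rot: [-180.0, 0.0, 65.0]
contact_force: [-0.5, 0.1, -0.1]
opening: 0.0253
```

Call:
drive_tool:
  steps: "0 0 -20 0 0.1;0 0 -60 0 0.1;0 0 -110 0 0.1;0 0 -160 0 0.1;0 0 -160 0 0.1"

```text
t: 4.45
ee_pos: [0.51, -0.2749, 0.1923]
tcp_rot: [179.2, 0.1, 65.0]
contact_force: [-0.4, 0.5, -0.3]
opening: 0.0253
```

```bash
python3 plan.py .460,.1765,.16,130 ; python3 - <<'E'
from h import *
p,d=optics.read_camera("wrist"); cv2.imwrite("pics/w2.png",p)
E
```

```text
t 4.45 pos [ 0.51   -0.2749  0.1923] rot [1.7918e+02 9.0000e-02 6.5020e+01] open 0.0253 F [-0.4  0.5 -0.3] q [-32.   1.  78.   0. 100.  -7.]
.460,.1765,.16,130 shift [ 388.2 -236.4   28.3] turn -1.134 dist 455.0
```

View pics/w2.png

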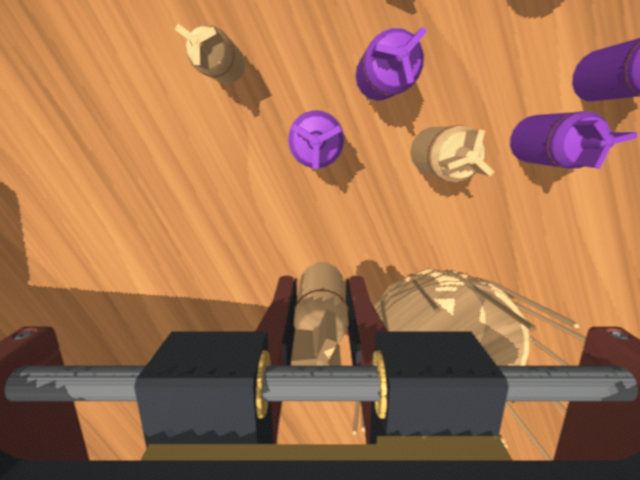

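Cleave held upright at (320, 310) between the pads (25 mm opening). Carrying it to pocket 1.

Call:
drive_tool:
  steps: "388 -236 10 -1.134 0.1;388 -236 10 -1.134 0.1;388 -236 10 -1.134 0.1;388 -236 10 -1.134 0.1;388 -236 10 -1.134 0.1;388 -236 10 -1.134 0.1;388 -236 10 -1.134 0.1;388 -236 10 -1.134 0.1;388 -236 10 -1.134 0.1;388 -236 10 -1.134 0.1;388 -236 10 -1.134 0.1;388 -236 10 -1.134 0.1"

```text
t: 5.7
ee_pos: [0.4573, 0.177, 0.1716]
tcp_rot: [-179.9, -0.0, 130.0]
contact_force: [-0.1, -1.3, -0.9]
opening: 0.0255
```

```bash
python3 plan.py .460,.1765,.032,130 ; python3 - <<'E'
from h import *
p,d=optics.read_camera("wrist"); cv2.imwrite("pics/w3.png",p)
E
```

```text
t 5.7 pos [0.4573 0.177  0.1716] rot [-1.7989e+02 -1.0000e-02  1.2996e+02] open 0.0255 F [-0.1 -1.3 -0.9] q [ 17. -12.  92.  -0. 100. -23.]
.460,.1765,.032,130 shift [ -2.1   2.  139.6] turn -0.001 dist 140.0
```

View pics/w3.png

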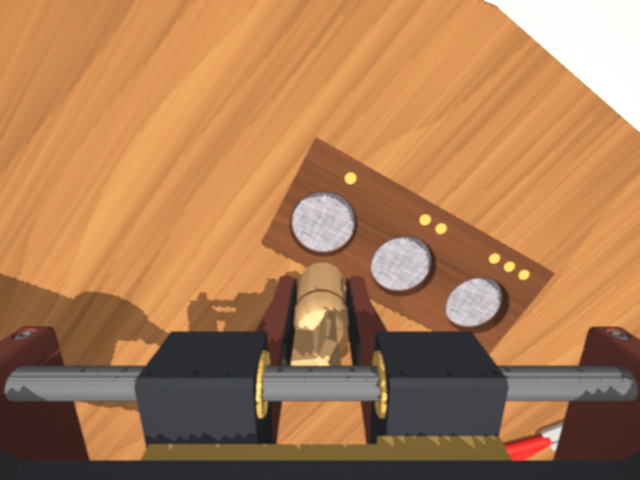

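```bash
python3 plan.py .460,.1765,.0315,130 ; python3 - <<'E'
from h import *
from plant import bot
o=bot.get_obs()
for u in((323,222),(402,264),(474,302)): print(ray("wrist",u,.008,o),ray("wrist",u,.022,o))
E
```

```text
t 5.75 pos [0.4575 0.1766 0.1719] rot [-179.93    0.    129.89] open 0.0256 F [ 0.2  0.4 -0.7] q [ 17. -12.  92.  -0. 100. -23.]
.460,.1765,.0315,130 shift [ -1.7   2.  140.4] turn -0.002 dist 140.0
[0.46119724 0.17587229 0.008     ] [0.45877651 0.17866949 0.022     ]
[0.55223603 0.19369495 0.008     ] [0.54590787 0.19572719 0.022     ]
[0.64142312 0.21142901 0.008     ] [0.631267  0.2127001 0.022    ]
```

Pocket positions agree between the wrist and top views (within about 3 mm). Lowering and releasing.

Call:
drive_tool:
  steps: "-2 2 40 0 0.1;-2 2 80 0 0.1;-2 2 110 0 0.1;-2 2 125 0 0.1;-2 2 133 0 0.1;-2 2 138 0 0.1;-2 2 140 0 0.1;-2 2 140 0 0.1;-2 2 140 0 0.1;-2 2 140 0 1;-2 2 140 0 1;-2 2 140 0 1;-2 2 140 0 1;-2 2 140 0 1"

```text
t: 7.15
ee_pos: [0.4602, 0.1777, 0.0326]
tcp_rot: [-180.0, 0.0, 130.0]
contact_force: [-0.4, -0.4, -1.1]
opening: 0.0619
```

Call:
drive_tool:
  steps: "0 0 0 0 1;0 0 0 0 1;0 0 -30 0 1;0 0 -80 0 1;0 0 -130 0 1;0 0 -150 0 1;0 0 -150 0 1"

```text
t: 7.85
ee_pos: [0.4619, 0.1782, 0.1872]
tcp_rot: [179.6, 0.2, 130.0]
contact_force: [-0.6, -0.5, 0.5]
opening: 0.0876
```

```bash
cat > chk.py <<'E'
from h import *
import sys
p,d=optics.read_camera("top"); cv2.imwrite(f"pics/{sys.argv[1]}.png",p[120:420,130:530]); P=cloud("top",d)
p2,d2=optics.read_camera("scene"); cv2.imwrite(f"pics/{sys.argv[1]}s.png",p2[100:420,60:500]); P2=cloud("scene",d2)
for nm,x,y in(("p1",.46,.1765),("p2",.548,.194),("p3",.636,.212),("small",.506,-.276),("mid",.491,-.109),("large",.641,-.265),("fid",.65,-.098),("reel",.769,-.137)):
    for n,A in(("top",P),("scene",P2)):
        s=A[(np.hypot(A[...,0]-x,A[...,1]-y)<.04)&(A[...,2]>.03)&(A[...,2]<.12)]
        if len(s)>10:
            h=s[s[:,2]>s[:,2].max()-.02]; print(nm,n,len(s),"zmax",s[:,2].max().round(3),"topxy",h[:,:2].mean(0).round(3))
E
python3 chk.py c1; python3 plan.py .491,-.1085,.18,117
```

```text
p1 top 105 zmax 0.087 topxy [0.464 0.174]
p1 scene 220 zmax 0.085 topxy [0.463 0.172]
mid top 207 zmax 0.09 topxy [ 0.492 -0.108]
mid scene 413 zmax 0.089 topxy [ 0.493 -0.112]
large top 371 zmax 0.102 topxy [ 0.641 -0.263]
large scene 859 zmax 0.101 topxy [ 0.644 -0.267]
fid top 142 zmax 0.094 topxy [ 0.651 -0.098]
fid scene 320 zmax 0.095 topxy [ 0.655 -0.102]
reel top 577 zmax 0.064 topxy [ 0.769 -0.137]
reel scene 994 zmax 0.061 topxy [ 0.771 -0.141]
t 7.95 pos [0.4602 0.1777 0.1819] rot [-1.7998e+02 -1.0000e-02  1.2999e+02] open 0.0874 F [ 0.2 -0.7 -1.3] q [ 17. -12.  91.   0. 101. -23.]
.491,-.1085,.18,117 shift [-239.1 -160.3    1.9] turn 0.227 dist 288.0
```

View pics/c1s.png

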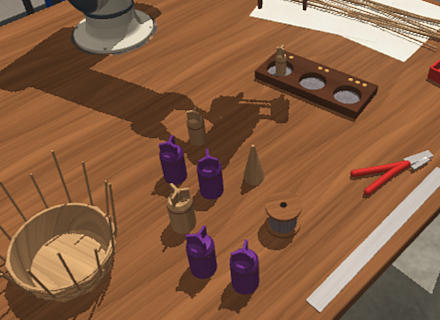

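The small cleave stands in pocket 1, at (283, 62) in the crop, with its top at 85 mm as expected. Now the middle one.

Call:
drive_tool:
  steps: "-239 -160 0 0.227 1;-239 -160 0 0.227 1;-239 -160 0 0.227 1;-239 -160 0 0.227 1;-239 -160 0 0.227 1;-239 -160 0 0.227 1;-239 -160 0 0.227 1;-239 -160 0 0.227 1;-239 -160 0 0.227 1"

```text
t: 8.85
ee_pos: [0.4907, -0.1072, 0.1811]
tcp_rot: [-179.9, -0.1, 117.0]
contact_force: [-0.3, -0.3, 0.4]
opening: 0.0877
```

```bash
python3 plan.py .491,-.1085,.027,117
```

```text
t 8.85 pos [ 0.4907 -0.1072  0.1811] rot [-1.7991e+02 -1.2000e-01  1.1703e+02] open 0.0877 F [-0.3 -0.3  0.4] q [-16. -10.  90.   0. 101. -43.]
.491,-.1085,.027,117 shift [-1.600e+00 -1.000e-01  1.541e+02] turn 0.001 dist 154.0
```

Call:
drive_tool:
  steps: "-1 0 45 0 1;-1 0 90 0 1;-1 0 125 0 1;-1 0 148 0 1;-1 0 154 0 1;-1 0 154 0 1;-1 0 154 0 0.2;-1 0 154 0 0.2;-1 0 154 0 0.2;-1 0 154 0 0.2;-1 0 154 0 0.2;-1 0 154 0 0.2;-1 0 154 0 0.2;-1 0 154 0 0.2;-1 0 154 0 0.2;-1 0 154 0 0.2;-1 0 154 0 0.2;-1 0 154 0 0.2"
  newtons: 25

```text
t: 10.65
ee_pos: [0.4917, -0.1092, 0.0286]
tcp_rot: [-180.0, 0.0, 117.0]
contact_force: [-0.3, 0.2, 0.3]
opening: 0.0354
```

Call:
drive_tool:
  steps: "0 0 -20 0 0.2;0 0 -60 0 0.2;0 0 -110 0 0.2;0 0 -150 0 0.2;0 0 -150 0 0.2;0 0 -150 0 0.2"

```text
t: 11.25
ee_pos: [0.4921, -0.1092, 0.1794]
tcp_rot: [179.9, 0.1, 117.0]
contact_force: [-0.4, -0.1, -1.0]
opening: 0.0352
```

```bash
python3 plan.py .549,.194,.18,150 ; python3 - <<'E'
from h import *
p,d=optics.read_camera("wrist"); cv2.imwrite("pics/w4.png",p)
E
```

```text
t 11.25 pos [ 0.4921 -0.1092  0.1794] rot [1.7992e+02 7.0000e-02 1.1699e+02] open 0.0352 F [-0.4 -0.1 -1. ] q [-16. -10.  90.   0. 100. -43.]
.549,.194,.18,150 shift [244.4 188.3  -0.7] turn -0.576 dist 309.0
```

View pics/w4.png

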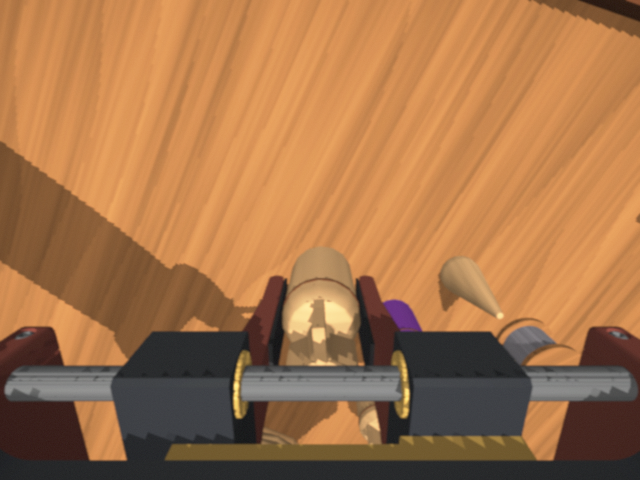

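Middle cleave held upright at (321, 300), opening 35 mm. Carrying to pocket 2.

Call:
drive_tool:
  steps: "244 188 0 -0.576 0.2;244 188 0 -0.576 0.2;244 188 0 -0.576 0.2;244 188 0 -0.576 0.2;244 188 0 -0.576 0.2;244 188 0 -0.576 0.2;244 188 0 -0.576 0.2;244 188 0 -0.576 0.2;244 188 0 -0.576 0.2;244 188 0 -0.576 0.2"

```text
t: 12.3
ee_pos: [0.5484, 0.1919, 0.1782]
tcp_rot: [-179.9, -0.0, 149.9]
contact_force: [-0.2, -0.0, -0.1]
opening: 0.0351
```

```bash
python3 plan.py .549,.194,.0375,150
```

```text
t 12.3 pos [0.5484 0.1919 0.1782] rot [-1.7994e+02 -2.0000e-02  1.4988e+02] open 0.0351 F [-0.2 -0.  -0.1] q [ 16.   2.  78.  -0. 100. -44.]
.549,.194,.0375,150 shift [  0.5   2.3 140.7] turn -0.002 dist 141.0
```

Call:
drive_tool:
  steps: "0 1 40 0 0.2;0 1 80 0 0.2;0 1 110 0 0.2;0 1 125 0 0.2;0 1 133 0 0.2;0 1 138 0 0.2;0 1 140 0 0.2;0 1 140 0 0.2;0 1 140 0 0.2;0 1 140 0 1;0 1 140 0 1;0 1 140 0 1;0 1 140 0 1;0 1 140 0 1;0 1 140 0 1;0 1 140 0 1"

```text
t: 13.9
ee_pos: [0.549, 0.1945, 0.0386]
tcp_rot: [-180.0, -0.0, 150.0]
contact_force: [0.3, 0.4, -0.7]
opening: 0.0866
```

Call:
drive_tool:
  steps: "0 0 0 0 1;0 0 -30 0 1;0 0 -80 0 1;0 0 -130 0 1;0 0 -150 0 1;0 0 -150 0 1"

```text
t: 14.5
ee_pos: [0.5507, 0.195, 0.1937]
tcp_rot: [179.7, 0.3, 150.0]
contact_force: [-0.5, 0.6, -0.2]
opening: 0.0876
```

```bash
python3 chk.py c2; python3 plan.py .641,-.265,.19,138
```

```text
p1 top 134 zmax 0.089 topxy [0.463 0.176]
p1 scene 219 zmax 0.087 topxy [0.463 0.172]
p2 scene 393 zmax 0.095 topxy [0.552 0.192]
large top 374 zmax 0.102 topxy [ 0.641 -0.264]
large scene 854 zmax 0.1 topxy [ 0.644 -0.267]
fid top 143 zmax 0.094 topxy [ 0.652 -0.098]
fid scene 323 zmax 0.096 topxy [ 0.655 -0.102]
reel top 582 zmax 0.064 topxy [ 0.769 -0.137]
reel scene 997 zmax 0.061 topxy [ 0.771 -0.141]
t 14.6 pos [0.5489 0.1945 0.1879] rot [-1.7998e+02 -1.0000e-02  1.4999e+02] open 0.0879 F [-0.  -0.   0.2] q [ 16.   2.  77.  -0. 101. -44.]
.641,-.265,.19,138 shift [-309.5 -351.8   -2.1] turn 0.209 dist 469.0
```

View pics/c2s.png

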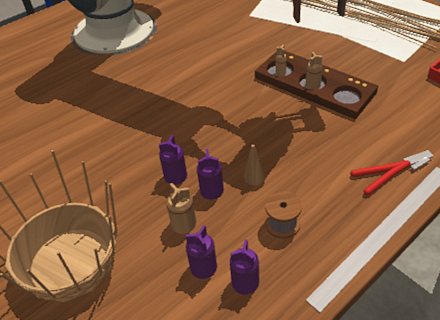

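Both stand in pockets 1 and 2, at (280, 62) and (315, 70), with tops at 87 and 95 mm. Now the large one.

Call:
drive_tool:
  steps: "-309 -352 -2 0.209 1;-309 -352 -2 0.209 1;-309 -352 -2 0.209 1;-309 -352 -2 0.209 1;-309 -352 -2 0.209 1;-309 -352 -2 0.209 1;-309 -352 -2 0.209 1;-309 -352 -2 0.209 1;-309 -352 -2 0.209 1;-309 -352 -2 0.209 1;-309 -352 -2 0.209 1;-309 -352 -2 0.209 1"

```text
t: 15.8
ee_pos: [0.6398, -0.2643, 0.1877]
tcp_rot: [-180.0, -0.3, 138.0]
contact_force: [-0.6, -0.2, -0.0]
opening: 0.0877
```

```bash
python3 plan.py .641,-.265,.035,138; python3 - <<'E'
from h import *
from plant import bot
o=bot.get_obs()
p,d=optics.read_camera("wrist"); cv2.imwrite("pics/w5.png",p); print(proj("wrist",[.641,-.265,.098],o))
E
```

```text
t 15.8 pos [ 0.6398 -0.2643  0.1877] rot [-179.96   -0.26  137.99] open 0.0877 F [-0.6 -0.2 -0. ] q [-25.  20.  57.   0. 103. -73.]
.641,-.265,.035,138 shift [ -2.    0.3 152.7] turn -0.0 dist 153.0
[320.49658724 244.73888248]
```

View pics/w5.png

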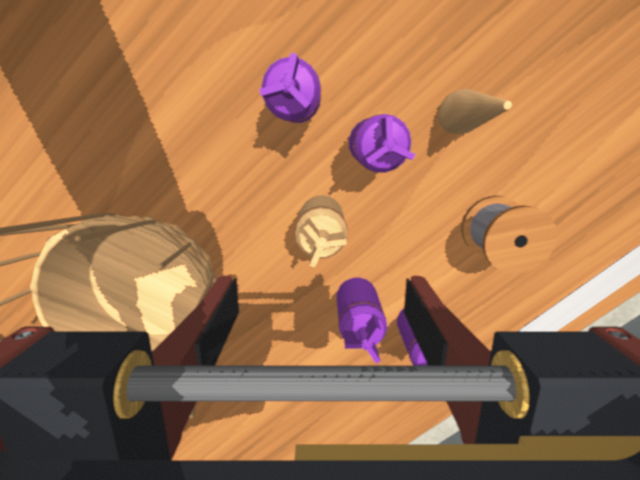

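Large cleave head at (321, 235), predicted at (320, 245). It is centred, and the purple neighbours are clear of both fingers. Descending.

Call:
drive_tool:
  steps: "-1 0 45 0 1;-1 0 90 0 1;-1 0 125 0 1;-1 0 147 0 1;-1 0 152 0 1;-1 0 152 0 1;-1 0 152 0 0.3;-1 0 152 0 0.3;-1 0 152 0 0.3;-1 0 152 0 0.3;-1 0 152 0 0.3;-1 0 152 0 0.3;-1 0 152 0 0.3;-1 0 152 0 0.3;-1 0 152 0 0.3;-1 0 152 0 0.3;-1 0 152 0 0.3"
  newtons: 30

```text
t: 17.55
ee_pos: [0.6413, -0.2657, 0.0388]
tcp_rot: [-180.0, 0.0, 138.0]
contact_force: [-0.6, 0.1, 1.5]
opening: 0.0451
```

Call:
drive_tool:
  steps: "0 0 -20 0 0.3;0 0 -60 0 0.3;0 0 -110 0 0.3;0 0 -155 0 0.3;0 0 -165 0 0.3;0 0 -165 0 0.3"

```text
t: 18.15
ee_pos: [0.6421, -0.2659, 0.2062]
tcp_rot: [179.9, 0.3, 138.0]
contact_force: [0.3, 0.6, -1.2]
opening: 0.0448
```

```bash
python3 plan.py .637,.212,.20,160 ; python3 - <<'E'
from h import *
p,d=optics.read_camera("wrist"); cv2.imwrite("pics/w6.png",p)
E
```

```text
t 18.15 pos [ 0.6421 -0.2659  0.2062] rot [179.92   0.25 138.02] open 0.0448 F [ 0.3  0.6 -1.2] q [-25.  20.  55.   0. 104. -73.]
.637,.212,.20,160 shift [323.5 351.8   5.2] turn -0.384 dist 478.0
```

View pics/w6.png

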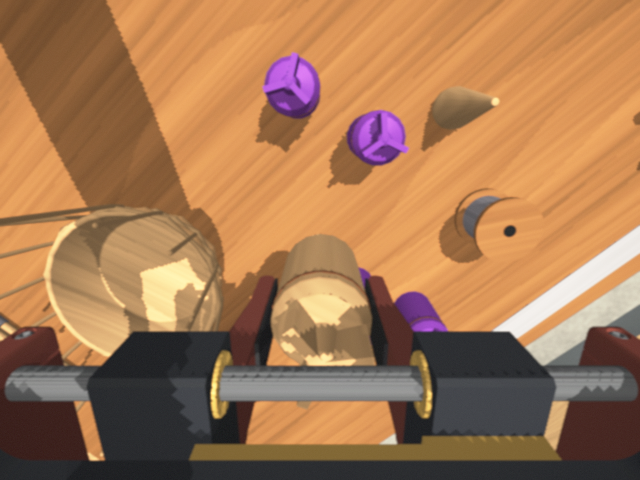

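Large cleave held upright at (322, 300), opening 45 mm. Carrying to pocket 3.

Call:
drive_tool:
  steps: "323 352 5 -0.384 0.3;323 352 5 -0.384 0.3;323 352 5 -0.384 0.3;323 352 5 -0.384 0.3;323 352 5 -0.384 0.3;323 352 5 -0.384 0.3;323 352 5 -0.384 0.3;323 352 5 -0.384 0.3;323 352 5 -0.384 0.3;323 352 5 -0.384 0.3;323 352 5 -0.384 0.3;323 352 5 -0.384 0.3;323 352 5 -0.384 0.3"

```text
t: 19.5
ee_pos: [0.6363, 0.2108, 0.1965]
tcp_rot: [-179.9, -0.1, 159.9]
contact_force: [0.2, -0.1, -1.6]
opening: 0.0452
```

```bash
python3 plan.py .637,.212,.0475,160
```

```text
t 19.5 pos [0.6363 0.2108 0.1965] rot [-1.7987e+02 -1.4000e-01  1.5994e+02] open 0.0452 F [ 0.2 -0.1 -1.6] q [ 15.  16.  61.  -0. 103. -55.]
.637,.212,.0475,160 shift [ -0.6   1.7 149. ] turn -0.001 dist 149.0
```

Call:
drive_tool:
  steps: "0 1 40 0 0.3;0 1 80 0 0.3;0 1 115 0 0.3;0 1 132 0 0.3;0 1 140 0 0.3;0 1 144 0 0.3;0 1 147 0 0.3;0 1 148 0 0.3;0 1 148 0 0.3"

```text
t: 20.4
ee_pos: [0.6376, 0.2133, 0.052]
tcp_rot: [179.9, 0.1, 160.0]
contact_force: [0.7, -0.1, -1.2]
opening: 0.045
```

Call:
drive_tool:
  steps: "0 0 0 0 0.3;0 0 0 0 0.3;0 0 1 0 0.3;0 0 1 0 0.3"

```text
t: 20.8
ee_pos: [0.6369, 0.2131, 0.0495]
tcp_rot: [-180.0, -0.0, 160.0]
contact_force: [-0.5, -0.3, -1.5]
opening: 0.045
```

```bash
python3 chk.py c3 | grep p3; python3 plan.py .637,.212,.0465,160
```

```text
p3 scene 951 zmax 0.12 topxy [0.642 0.211]
t 20.9 pos [0.6369 0.2131 0.0495] rot [-1.7999e+02 -1.0000e-02  1.6002e+02] open 0.045 F [-0.8  0.1 -0.9] q [ 16.  18.  74.   0.  88. -54.]
.637,.212,.0465,160 shift [-0.5 -1.   3. ] turn 0.0 dist 3.0
```

Call:
drive_tool:
  steps: "0 0 1 0 0.3;0 0 2 0 0.3;0 0 2 0 0.3;0 0 2 0 0.3"

```text
t: 21.3
ee_pos: [0.6369, 0.2131, 0.0475]
tcp_rot: [-180.0, -0.0, 160.0]
contact_force: [0.1, -1.0, -0.6]
opening: 0.045
```

Call:
drive_tool:
  steps: "0 0 0.5 0 1;0 0 0.5 0 1;0 0 0.5 0 1;0 0 0.5 0 1;0 0 0.5 0 1;0 0 0.5 0 1;0 0 0.5 0 1;0 0 0.5 0 1;0 0 -30 0 1;0 0 -80 0 1;0 0 -130 0 1;0 0 -160 0 1;0 0 -160 0 1;0 0 -160 0 1"

```text
t: 22.7
ee_pos: [0.6373, 0.2132, 0.2084]
tcp_rot: [179.9, 0.1, 160.0]
contact_force: [-0.4, 0.6, -0.6]
opening: 0.0877
```

```bash
python3 plan.py; python3 chk.py c4;  python3 - <<'E'
from h import *
from plant import bot
o=bot.get_obs()
p,d=optics.read_camera("wrist"); cv2.imwrite("pics/w7.png",p)
E
```

```text
t 22.7 pos [0.6373 0.2132 0.2084] rot [1.7994e+02 8.0000e-02 1.6002e+02] open 0.0877 F [-0.4  0.6 -0.6] q [ 16.  16.  59.  -0. 104. -54.]
p1 top 138 zmax 0.087 topxy [0.463 0.176]
p1 scene 216 zmax 0.085 topxy [0.463 0.172]
p2 top 255 zmax 0.097 topxy [0.55  0.195]
p2 scene 390 zmax 0.097 topxy [0.552 0.192]
p3 top 165 zmax 0.085 topxy [0.626 0.204]
p3 scene 672 zmax 0.108 topxy [0.636 0.211]
fid top 142 zmax 0.097 topxy [ 0.652 -0.098]
fid scene 320 zmax 0.096 topxy [ 0.655 -0.102]
reel top 579 zmax 0.063 topxy [ 0.769 -0.137]
reel scene 999 zmax 0.061 topxy [ 0.771 -0.141]
```

View pics/c4s.png

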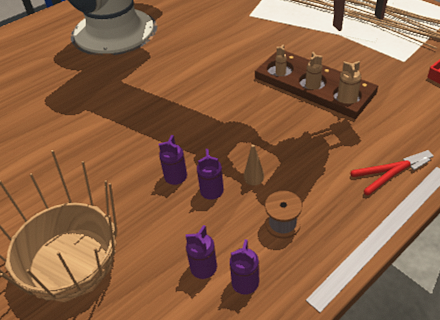

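View pics/w7.png

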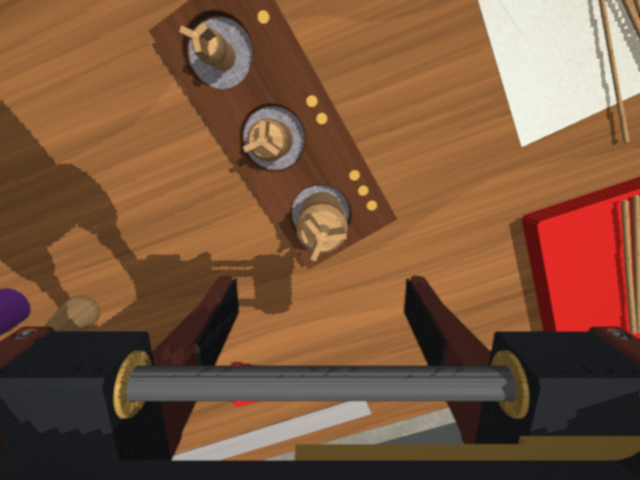

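All three stand in their pockets: wrist view (212, 48), (268, 138), (322, 225). The large one's top is at 108 mm, where 106 mm is expected. Handing in.

```bash
python3 -c "
from plant import workorder
print(workorder.sign_off())"
```

```text
the job is handed in; nothing more can be done
None
```

I placed the small, middle and large cleaves in pockets 1, 2 and 3, in that order. Each was lowered to the pocket floor and let go before the next was picked up. I handed the job in at about 23 s of the 72 s allowed; the sign-off gives no verdict.

**Final checks:**
- **Position:** all three look upright and inside their pockets. Their heads are within about 6 mm of the pocket centres, against a limit of 22 mm.
- **Height:** the tops measured about 86, 97 and 108 mm, against an expected 84, 94 and 106 mm. The 2–3 mm excess fits the calibration error, since these cameras also read the cleaves about 2–4 mm high where they first stood.
- **Bystanders:** the fid and reel measured within about 1 mm of where they started. I checked the basket only by eye, and it looks untouched.
- **Gripper:** it is open and about 10 cm clear above the block.

**One disagreement:** the last top-camera reading at pocket 3 was off by about 12 mm (626, 204 mm, top at 85 mm). I put this down to the gripper hiding the cleave from above, and relied on the scene and wrist views instead, which both show it in place.

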